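Take the cutter caddy off its locking hook

TASK

Unhook the cutter caddy from its stand: lift it by the red handle, feel your way up past the hook's blue tongue with no more than a light pull so that the springy hook is never strained, and draw it off towards the front. Then, keeping it upright and leaving the other things on the desk alone, carry it to the white tile, set it down gently (do not drop it) on the middle of the tile and let go.

Things in the scene. Friction and masses are not known exactly. Their poses are not given: they have to be found in the camera images.
- hook: Brass hook: a level arm, 12 mm wide (y), 8 mm thick. Origin: middle of its top face at the seat where the caddy hangs, 165 mm above the desk; z up, x from the tongue back to the column: the caddy comes off towards -x. Yaw differs each time. The arm is sprung along x: gives about 1.7 mm per N, to stops 20 mm either way; over 20 N between caddy and hook strains it.
- hook_end (a point): On the hook's arm, top face, 22 mm before the seat (-x). Here stands the blue upright tongue, 6 mm thick (x), 18 wide, 62 tall, clamped at a height that differs each time and is not measured: tip 18 to 48 mm above this point, heel the rest below. The caddy comes off only when raised 0 to 7 mm more than the tip's height: lower, it catches on the tip; higher, on the heel.
- stand: Fixed stand of the hook. Origin: on the desk, right under the seat; axes as the hook's. Wooden column 16 x 24 mm, centre 87 mm behind (+x), ending about 171 mm above the desk in a brass clamp (26 x 34 mm); base plate under the column 110 x 110 x 12 mm.
- caddy: White caddy with ring cutters, 0.22 to 0.45 kg. Origin: centre of its underside, z up; it starts hanging on the hook, axes about parallel to the hook's. Tray 70 (x) x 110 (y) x 45 mm high; from its middle an upright panel, 8 mm thick (x), 60 wide, rises to 215 mm, solid above the window.
- caddy_window (a point): Middle of the upper edge of the window in the caddy's panel, 129 mm above the caddy's underside; this edge rests on the hook's arm. The window is 36 mm wide (y) and 69 mm tall (caddy z 60 to 129 mm), 7 mm taller than the tongue that must pass through it.
- caddy_grip (a point): Centre of the caddy's red handle, 229 mm above its underside: a bar 14 mm thick (caddy's x), 60 wide (y), 30 tall (z 214 to 244 mm), to be gripped across its thickness from above. Axes as the caddy's.
- tile: White ceramic work tile, 150 x 150 mm, 10 mm thick, fixed flat on the desk. Origin: centre of its underside.
- pot: Bystander: open terracotta-coloured pot, radius 42 mm, 85 mm tall, loose. Origin: centre of its underside.
- clay: Bystander: small pack of modelling clay, 55 x 55 x 18 mm, orange with a paper band, loose. Origin: centre of its underside.
- glue: Bystander: blue bottle with a black cap, radius 25 mm, 130 mm tall, loose. Origin: centre of its underside.
Mind the look-alikes: they are no part of the job. Of the things that look like the stand, the middle-sized one is meant.

How it is judged:
On the way, in this order (a step that is already met when the one before it is completed fails the run):
1. the caddy, held, has been drawn off the front of the hook (its panel at least 70 mm in front of the seat) (x of caddy in the frame of hook below -0.07 m and contact force between caddy and the fingers above 1 N), for 0.05 s.
2. the caddy stands on the middle of the tile (within 30 mm) while the fingers still hold it (horizontal distance between caddy and tile below 0.03 m and z of caddy in the frame of tile below 0.014 m and angle between caddy's own z axis and vertical below 0.08 rad and contact force between caddy and tile above 0.5 N and contact force between caddy and the fingers above 1 N), for 0.05 s.
At the end, for the whole second after the job is handed in: The caddy stands upright (within 0.08 rad), at rest and released, flat on the tile, its centre within 30 mm of the tile's centre (horizontal distance between caddy and tile below 0.03 m and z of caddy in the frame of tile below 0.014 m and angle between caddy's own z axis and vertical below 0.08 rad and linear speed of caddy below 0.02 m/s and contact force between caddy and the fingers below 0.1 N and contact force between caddy and tile above 0.5 N); the robot touches nothing.
It fails at once if the hook is strained: more than 20 N between caddy and hook (contact force between caddy and hook above 20 N).
It fails at once if the gripper or arm pushes on the hook with more than 10 N (contact force between any of the fingers, the arm and hook above 10 N).
It fails at once if the caddy is tipped more than 0.35 rad (angle between caddy's own z axis and vertical above 0.35 rad).
It fails at once if the caddy is set down hard: more than 40 N on the tile (contact force between caddy and tile above 40 N).
It fails at once if a bystander (pot, clay pack or bottle) is moved more than 30 mm (distance of any of pot, clay, glue from where it was at the start of the episode above 0.03 m).
It also fails if it takes over 72 s, if anything falls off the work surface, if the arm or the gripper's body presses on something with over 40 N, if the wrist force passes 120 N, or if a joint passes its speed limit or range.

ROBOT

A 6-joint arm with a two-finger parallel gripper is mounted at the origin on the work surface. World frame = base frame: x ahead of the robot, y to its left, z up, the work surface at z = 0. Lengths are in m, angles in rad, forces in N, time in s.
With the tool pointing down it reaches from about 0.25 to 0.725 m from the base axis. Payload 4 kg.
Tool frame: the origin (TCP) lies on the front face of the gripper's body, between the roots of the fingers; the fingertips stand 73 mm ahead of it and the grasp point (between the pads) lies bot.tcp_to_grasp ahead of it (bot.tcp_to_grasp is the distance from the TCP to the grasp point, in m); z points along the fingers, y is the line along which they close (so a half turn about z gives the same grasp; the last joint's range is limited). The gripper opens to 85 mm and grips with 20 to 120 N. Pads are 22 mm wide; open, the fingers measure 114 mm over their backs; the gripper's body (76 mm by 85 mm) begins 54 mm behind the grasp point. The pads swing forward as they close: fully open they stand 13 mm farther back than shut.
Start: joints at [-1.209, 0.241, 0.005, 1.335, 0, 1.571], TCP at [0.177, -0.468, 0.304] pointing down, gripper open.
Joint ranges: [-2.72, 2.72], [-1.05, 1.87], [-1.09, 1.28], [-1.99, 2.15], [-1.42, 1.44], [-3.14, 3.14]. Speed limits (rad/s): [2.79, 2.79, 3.14, 3.14, 3.14, 3.14].

INTERFACE

Orientations are given as a unit quaternion [x, y, z, w].
In Python, from workcell import bot gives the robot as it stands.
- The arm moves only by the shell command python3 -m jog 'ROWS' [OPENING]. ROWS is JSON, one flat list of numbers, 6 for each row, row after row: the shift along the world's x, y, z scaled (see below), then the turn, a rotation vector about the world's x, y, z scaled (see below). In form: [tx, ty, tz, wx, wy, wz, tx, ty, tz, wx, wy, wz, ...]. A call has 1 to 10 rows; each row is the pose to reach, as a shift and turn from the pose commanded when the call began; what a row does not reach only later rows make up. The controller multiplies each number of a shift by 800 mm and each number of a turn by 2 rad. A row lasts 1/12 s, in which the tool goes at most 41.7 mm and 7.16 degrees, less where a joint would pass 70% of its speed; a pose out of reach is approached as far as the arm can. A call with a number of a shift or a turn outside -1 to 1 is refused whole. A call with a gripper value outside its range is refused whole. OPENING is the opening, from -1 (shut) to 1 (fully open), set as the call begins (- or left out, the last holds). The fingers move at their own pace and stop on an object; the grip force is fixed at half the most. Time passes only in rows, so rows that repeat a pose let the fingers close. It gives the time, the measured TCP pose, the force, the opening and the grip force at its end, in the units of the state.
- bot.get_obs(): the state, without advancing time (a new reading comes with each control period).
- bot.camera(name): name is "scene" or "top"; returns (picture, depth): 480x640x3 uint8, red, green, blue; 480x640 float32, m along the optical axis (not along the pixel's ray), 0 where there is no reading.
- bot.calibration(name): a dict with "intrinsics" (3x3 intrinsics, pixels), "dist" ([k1, k2, p1, p2, k3] as OpenCV has them; the pictures are not rectified), "pose" (4x4, takes a point from camera to world coordinates). Camera axes: x right, y up, looking along -z (the intrinsics and any distortion apply to the point x, -y, -z); pixel columns grow to the right and rows downward; lengths in m; the calibration is good to about 2 mm. A picture is of the moment at which its call begins. calibration takes no time and is no camera call.
- bot.job_done(): hands the job in; it is judged then, once.
Trained networks look in the newest picture that a camera, given by its name, has taken for a name from the list of things; names that differ only in an ending like _2 or _b are one class to them, and where a whole thing is asked for, a point or a joint stands for the part that bears it (a point fixed in the world has none). Each returns a list of dicts, best first, with "confidence" (0 to 1); they miss things now and then, are a little off and sometimes report something else, mostly with a low value. They report only what shows in the picture. A call takes as long as a camera call. They do not tell look-alikes from the thing itself.
- bot.find_in(label, camera): "at" ([x, y, z] in m, in the coordinates of the camera as it stood for that picture, good to about 4 mm: the middle of the surface that is visible of it).
- bot.tip_of(label, camera): "at" ([x, y, z] in m, in the coordinates of the camera as it stood for that picture, good to about 4 mm: a listed point, or the origin of a listed thing).
The state is a dict: "clock": time; "joint_pos": joint angles; "joint_vel": joint speeds; "tau": joint torques, N m; "eef_pos": TCP position; "tool_rot": TCP orientation; "ft_force": force on the tool from outside, world axes, zero at the start; "ft_torque": the same for the moment, N m; "grip_width": finger opening in m; "grasp_force": force on a finger pad.
Only numpy, scipy, OpenCV 4.12 (cv2) and the standard library are available. Lean on these libraries where they do the work, as an engineer would, in place of code of your own. Each camera call takes 0.05 s, during which the arm holds its last target. There are 200 camera calls.

## Working session

There is one attempt and no reset: what is moved stays moved. The work goes in short steps, Python scripts to look and compute and a shell command to move; the robot and the scene stay as the last step left them, time stands still between calls to the robot, and variables do not carry over. Pictures are saved under pics/ and viewed, at most 10 in all, crops included, and the job is handed in when it is done.

```bash
mkdir -p pics; cat > h.py <<'E'
import numpy as np, cv2
from workcell import bot
def w(cam,p):
    T=np.array(bot.calibration(cam)["pose"]); return T[:3,:3]@np.array(p)+T[:3,3]
def px2w(cam,u,v,d):
    c=bot.calibration(cam);K=np.array(c["intrinsics"]);
    q=cv2.undistortPoints(np.array([[[u,v]]],float),K,np.array(c["dist"]))[0,0]
    return w(cam,[q[0]*d,-q[1]*d,-d])
def w2px(cam,p):
    c=bot.calibration(cam);T=np.linalg.inv(np.array(c["pose"]));q=T[:3,:3]@np.array(p)+T[:3,3]
    return cv2.projectPoints(np.array([[q[0],-q[1],-q[2]]]),np.zeros(3),np.zeros(3),np.array(c["intrinsics"]),np.array(c["dist"]))[0][0,0]
E
python3 - <<'E'
from h import *
for c in("scene","top"):
    im,d=bot.camera(c); cv2.imwrite(f"pics/{c}0.png",im[:,:,::-1]); np.save(f"{c}0.npy",d); np.save(f"{c}0i.npy",im)
    print(c,np.array(bot.calibration(c)["pose"]).round(3).tolist())
    for l in("hook","hook_end","stand","caddy","caddy_grip","caddy_window","tile","pot","clay","glue"):
        for r in bot.tip_of(l,c): print(l,round(r["confidence"],2),w(c,r["at"]).round(3),w2px(c,w(c,r["at"])).round())
print(bot.tcp_to_grasp,bot.get_obs())
E
```

```text
scene [[0.791, -0.444, 0.422, 0.998], [0.612, 0.595, -0.521, -0.692], [-0.019, 0.67, 0.742, 1.114], [0.0, 0.0, 0.0, 1.0]]
hook 0.67 [0.194 0.215 0.227] [297. 114.]
hook 0.59 [ 0.688 -0.002  0.117] [417. 292.]
hook 0.58 [0.605 0.149 0.163] [423. 217.]
hook_end 0.87 [0.163 0.202 0.23 ] [285. 111.]
hook_end 0.79 [0.578 0.144 0.162] [411. 214.]
hook_end 0.53 [ 0.671 -0.002  0.119] [410. 287.]
stand 0.82 [ 0.69  -0.004 -0.003] [411. 325.]
stand 0.81 [0.19  0.216 0.001] [301. 179.]
stand 0.63 [0.603 0.149 0.001] [415. 263.]
caddy 0.93 [0.608 0.144 0.032] [417. 257.]
caddy 0.38 [0.532 0.008 0.005] [357. 286.]
caddy_grip 0.55 [0.606 0.148 0.266] [428. 184.]
caddy_window 0.76 [0.608 0.146 0.164] [423. 219.]
tile 0.62 [ 0.562 -0.216 -0.001] [308. 361.]
pot 0.83 [ 0.52  -0.4    0.001] [235. 412.]
clay 0.58 [0.531 0.007 0.002] [357. 286.]
top [[-0.028, 0.996, -0.09, 0.328], [-0.999, -0.03, -0.011, -0.025], [-0.014, 0.09, 0.996, 1.461], [0.0, 0.0, 0.0, 1.0]]
hook 0.45 [ 0.685 -0.005  0.117] [316. 134.]
hook 0.3 [0.599 0.144 0.168] [246. 170.]
hook_end 0.82 [0.16  0.2   0.228] [217. 387.]
hook_end
[... 456 characters left out ...]
9 {'clock': 1.1, 'joint_pos': array([-1.20899883e+00,  2.40536761e-01,  4.98279586e-03,  1.33521615e+00,
       -1.41495368e-05,  1.57080953e+00]), 'joint_vel': array([ 0.0025569 , -0.00038335, -0.00193115, -0.00050363, -0.00021308,
       -0.00088503]), 'tau': array([ 8.17084879e-05, -3.72225559e+01,  2.52693290e+01,  1.36545012e-03,
        5.48447645e-06,  9.39661106e-06]), 'eef_pos': array([ 0.17696897, -0.46761651,  0.3039315 ]), 'tool_rot': array([ 9.83683581e-01,  1.79907234e-01, -4.60108666e-06,  1.41660892e-05]), 'ft_force': array([0.03560639, 0.57495652, 0.45467993]), 'ft_torque': array([-0.02182512,  0.03558833,  0.07802663]), 'grasp_force': 0.0, 'grip_width': 0.08555011302406483}
```

View pics/scene0.png

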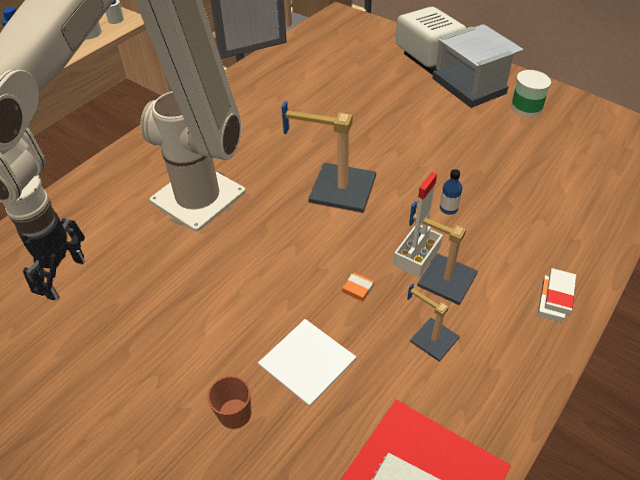

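```bash
python3 - <<'E'
from h import *
im=np.load("scene0i.npy")[100:320,300:520,::-1]; cv2.imwrite("pics/crop1.png",cv2.resize(im,(600,600),interpolation=cv2.INTER_CUBIC))
# yaw from top depth: red handle, and column/clamp; tile centre
im=np.load("top0i.npy").astype(int);d=np.load("top0.npy")
def pts(m):
    v,u=np.nonzero(m&(d>0)); return np.array([px2w("top",a,b,d[b,a]) for a,b in zip(u,v)])
red=(im[...,0]>120)&(im[...,1]<80)&(im[...,2]<80); red[:130]=0;red[190:]=0;red[:,:205]=0;red[:,275:]=0
P=pts(red);P=P[P[:,2]>.24]; print(len(P),P.min(0),P.max(0),P.mean(0))
r=cv2.minAreaRect((P[:,:2]*1000).astype(np.float32));print(r)
vv,uu=np.mgrid[0:480,0:640]; t=(abs(uu-407)<80)&(abs(vv-196)<80)
P=pts(t);P=P[abs(P[:,2]-.01)<.005];P=P[(abs(P[:,0]-.56)<.12)&(abs(P[:,1]+.215)<.12)]
print(cv2.minAreaRect((P[:,:2]*1000).astype(np.float32)),len(P))
t=(uu>190)&(uu<320)&(vv>90)&(vv<200);P=pts(t)
for lo,hi in((.15,.19),(.20,.24),(.24,.29)):
  Q=P[(P[:,2]>lo)&(P[:,2]<hi)];
  if len(Q):print(lo,len(Q),Q.min(0).round(3),Q.max(0).round(3),np.median(Q,0).round(3),cv2.minAreaRect((Q[:,:2]*1000).astype(np.float32)))
E
```

```text
210 [0.59328235 0.11920049 0.2726887 ] [0.61078932 0.17783745 0.28685167] [0.60197891 0.14802454 0.27965556]
((602.4724731445312, 148.5409393310547), (14.59994125366211, 59.352657318115234), 5.730996131896973)Traceback (most recent call last):
  File "<stdin>", line 11, in <module>
  File "<stdin>", line 6, in pts
  File "h.py", line 6, in px2w
    c=bot.calibration(cam);K=np.array(c["intrinsics"]);
ValueError: time passes only in moves, steps and waits
```

View pics/crop1.png

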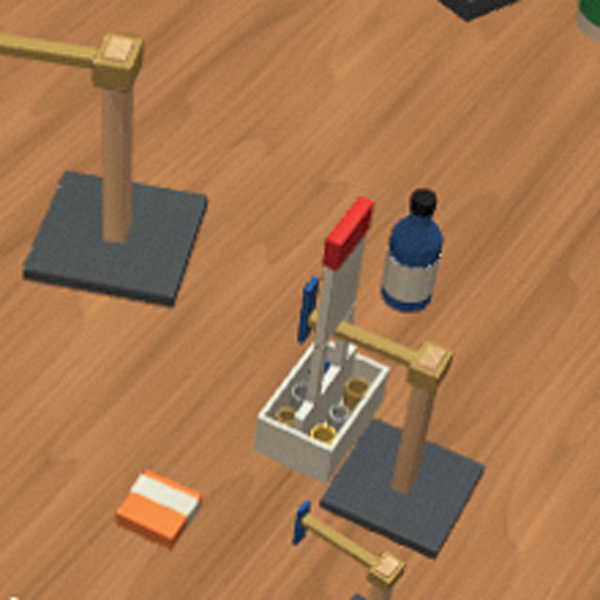

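View pics/top0.png

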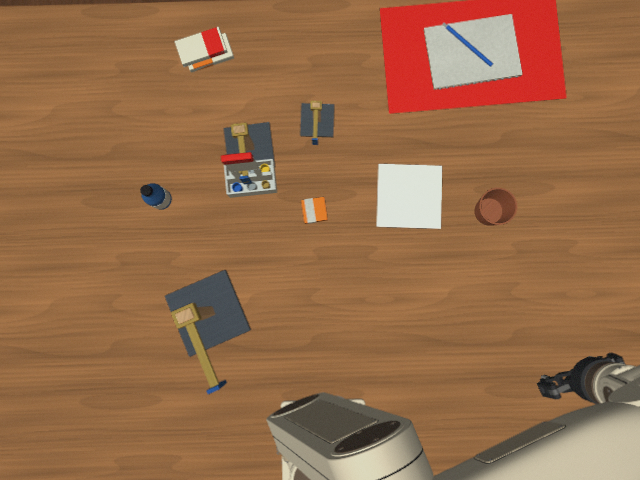

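The look-alike stands in the scene picture: the large one at (343,122), the middle one at (450,240) with the caddy on it, and the small one at (435,310). The middle one is meant: it is second in size, its arm is 165 mm up, and the crop confirms the caddy hanging on it. The tongue tip is at about (415,202), the tile at (307,361), the pot at (231,402), the clay at (358,286) and the glue at (451,192).

```bash
sed -i 's/^def w(/C={c:bot.calibration(c) for c in ("scene","top")}\ndef w(/; s/bot.calibration(cam)/C[cam]/g' h.py
cat >> h.py <<'E'
def cloud(cam,d):
    c=C[cam];v,u=np.mgrid[0:480,0:640];q=cv2.undistortPoints(np.stack([u,v],-1).reshape(-1,1,2).astype(float),np.array(c["intrinsics"]),np.array(c["dist"]))[:,0].reshape(480,640,2)
    p=np.stack([q[...,0]*d,-q[...,1]*d,-d],-1);T=np.array(c["pose"]);P=p@T[:3,:3].T+T[:3,3];P[d<=0]=np.nan;return P
E
python3 - <<'E'
from h import *
P=cloud("top",np.load("top0.npy")); im=np.load("top0i.npy").astype(int)
X,Y,Z=[P[...,i] for i in range(3)]
near=lambda x,y,r:(abs(X-x)<r)&(abs(Y-y)<r)
def rect(m): return cv2.minAreaRect((P[m][:,:2]*1000).astype(np.float32)),m.sum()
print("tile",rect(near(.56,-.215,.1)&(abs(Z-.01)<.006)&(im.min(-1)>180)), np.median(Z[near(.56,-.215,.05)]),"desk",np.median(Z[near(.56,-.1,.02)]))
m=near(.685,.156,.035)&(Z>.15);print("clamp",rect(m),P[m].max(0))
m=near(.65,.15,.025)&(Z>.15)&(Z<.18);print("arm",rect(m),np.median(P[m],0))
m=near(.60,.15,.1)&(Z>.06)&(Z<.1);print("tray",rect(m))
P=cloud("scene",np.load("scene0.npy")); im=np.load("scene0i.npy").astype(int);X,Y,Z=[P[...,i] for i in range(3)]
b=(im[...,2]>im[...,0]+30)&near(.58,.147,.05)&(Z>.1)
print("tongue",P[b].min(0),P[b].max(0),np.median(P[b],0),b.sum())
v,u=np.nonzero(b)
for vv in range(v.min(),v.max()+1): print(vv,u[v==vv].min(),u[v==vv].max(),P[vv,u[v==vv]].mean(0).round(4))
m=near(.64,.15,.03)&(Z>.15)&(Z<.19)&(im[...,0]>im[...,2]+40);print("arm scene",np.percentile(Z[m],[5,50,80,95]),m.sum())
E
```

```text
tile (((558.7642822265625, -217.28482055664062), (148.72630310058594, 148.6747283935547), 86.47079467773438), np.int64(3741)) 0.01018354805295063 desk 0.0001556647911611364
clamp (((674.4398193359375, 154.93727111816406), (49.755218505859375, 36.47679138183594), 8.95664119720459), np.int64(306)) [0.70119456 0.17605918 0.17986447]
arm (((656.259765625, 156.18771362304688), (32.0526123046875, 37.47323226928711), 89.88317108154297), np.int64(149)) [0.66093298 0.15349769 0.16524696]
tray (((629.1998291015625, 150.65219116210938), (126.62824249267578, 112.84636688232422), 4.573808670043945), np.int64(735))
tongue [0.57893067 0.13066233 0.13767025] [0.58623208 0.15384317 0.2006964 ] [0.58313752 0.1358612  0.17612027] 70
202 414 416 [0.5799 0.1507 0.1954]
203 414 415 [0.5813 0.146  0.1969]
204 413 415 [0.5832 0.1406 0.1993]
205 412 414 [0.5817 0.1393 0.1963]
206 412 415 [0.5838 0.1381 0.1954]
207 412 415 [0.5832 0.1399 0.1905]
208 412 414 [0.5846 0.1353 0.192 ]
209 411 414 [0.5832 0.1363 0.1872]
210 411 414 [0.5834 0.1366 0.184 ]
211 411 414 [0.5833 0.1375 0.18  ]
212 411 414 [0.5834 0.1378 0.1766]
213 411 413 [0.5837 0.1355 0.1756]
214 411 413 [0.5833 0.137  0.1708]
215 411 412 [0.5835 0.1347 0.1697]
216 410 412 [0.5826 0.1347 0.166 ]
217 410 411 [0.5819 0.1343 0.1626]
218 410 411 [0.5823 0.1341 0.1598]
219 410 411 [0.5829 0.1335 0.1575]
220 410 413 [0.5834 0.1382 0.1507]
221 410 412 [0.5835 0.1362 0.1491]
222 410 412 [0.584  0.1358 0.1465]
223 410 411 [0.5836 0.1347 0.1439]
224 409 411 [0.5827 0.1348 0.1399]
arm scene [0.15558686 0.1614443  0.16345692 0.16505758] 180
```

```bash
python3 -m jog '[0,0,0.1,0,0,0, 0.05,0.07,0.13,0,0,0.06, 0.1,0.14,0.13,0,0,0.12, 0.14,0.2,0.13,0,0,0.18, 0.17,0.24,0.13,0,0,0.24, 0.2,0.28,0.13,0,0,0.3, 0.23,0.32,0.13,0,0,0.36, 0.26,0.36,0.13,0,0,0.42, 0.28,0.4,0.13,0,0,0.48, 0.31,0.44,0.13,0,0,0.54]' 1
```

```text
clock: 1.93
eef_pos: [0.3861, -0.171, 0.4073]
tool_rot: [0.749, 0.662, 0.0, 0.001]
ft_force: [0.8, -1.0, -0.3]
grip_width: 0.0859
grasp_force: 0.0
```

```bash
python3 -m jog '[0.03,0.04,0,0,0,0.06, 0.06,0.08,0,0,0,0.114, 0.09,0.12,0,0,0,0.114, 0.12,0.16,0,0,0,0.114, 0.15,0.2,0,0,0,0.114, 0.18,0.25,0,0,0,0.114, 0.2,0.29,0,0,0,0.114, 0.22,0.33,0,0,0,0.114, 0.22,0.33,0,0,0,0.114, 0.22,0.33,0,0,0,0.114]'; python3 - <<'E'
from h import *
from scipy.spatial.transform import Rotation as R
o=bot.get_obs();y=R.from_quat(o["tool_rot"]).as_matrix()
print(o["eef_pos"],np.degrees(np.arctan2(y[1,1],y[0,1])),y[:,2])
E
```

```text
clock: 2.77
eef_pos: [0.562, 0.093, 0.4055]
tool_rot: [0.67, 0.742, -0.001, -0.001]
ft_force: [0.0, -0.6, 0.4]
grip_width: 0.0854
grasp_force: 0.0
[0.56196229 0.09303332 0.40553634] 5.881623349409974 [-1.93382768e-03 -5.61006814e-04 -9.99997973e-01]
```

```bash
python3 -m jog '[0.02,0.03,0,0,0,0, 0.04,0.06,0,0,0,0, 0.051,0.069,0,0,0,0, 0.051,0.069,-0.03,0,0,0, 0.051,0.069,-0.06,0,0,0, 0.051,0.069,-0.09,0,0,0, 0.051,0.069,-0.108,0,0,0, 0.051,0.069,-0.108,0,0,0, 0.051,0.069,-0.108,0,0,0]'; python3 - <<'E'
from h import *
im,d=bot.camera("scene");cv2.imwrite("pics/s1.png",cv2.resize(im[120:300,330:510,::-1],(540,540),interpolation=cv2.INTER_CUBIC)); print(bot.get_obs()["eef_pos"],bot.get_obs()["ft_force"])
E
```

```text
clock: 3.52
eef_pos: [0.6017, 0.1449, 0.3203]
tool_rot: [0.672, 0.741, -0.001, -0.0]
ft_force: [-0.7, 0.6, 0.6]
grip_width: 0.0851
grasp_force: 0.0
[0.60231874 0.1452303  0.32171307] [0.59173557 0.34246998 0.19350771]
```

View pics/s1.png

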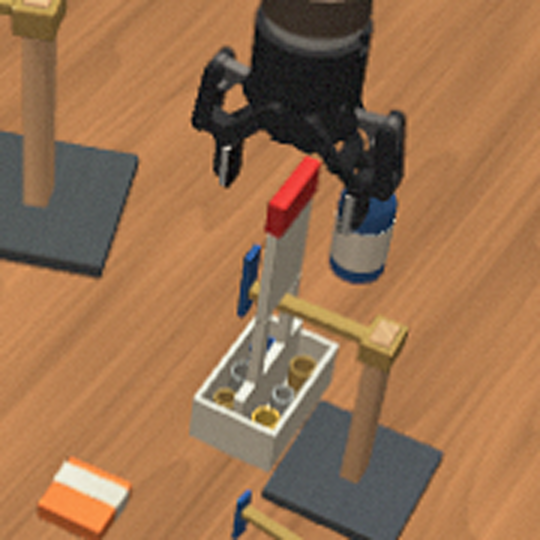

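The red handle (crop 292,198) is between the open fingers, with the pads on both sides at (230,165) and (355,210), so I'll close now.

```bash
python3 -m jog '[0,0.003,0,0,0,0, 0,0.003,0,0,0,0, 0,0.003,0,0,0,0, 0,0.003,0,0,0,0, 0,0.003,0,0,0,0, 0,0.003,0,0,0,0, 0,0.003,0,0,0,0, 0,0.003,0,0,0,0, 0,0.003,0,0,0,0, 0,0.003,0,0,0,0]' -1; python3 -m jog '[0,0,0,0,0,0, 0,0,0,0,0,0, 0,0,0,0,0,0, 0,0,0,0,0,0]'
```

```text
clock: 4.4
eef_pos: [0.6024, 0.1488, 0.3208]
tool_rot: [0.671, 0.741, 0.0, 0.0]
ft_force: [0.6, -0.3, 2.3]
grip_width: 0.0133
grasp_force: 60.1
clock: 4.73
eef_pos: [0.6024, 0.1488, 0.3208]
tool_rot: [0.671, 0.741, 0.0, 0.0]
ft_force: [-0.3, 0.4, 4.4]
grip_width: 0.013
grasp_force: 60.2
```

```bash
python3 -m jog '[0,0,0.004,0,0,0, 0,0,0.01,0,0,0, 0,0,0.02,0,0,0, 0,0,0.03,0,0,0, 0,0,0.04,0,0,0, 0,0,0.0485,0,0,0, 0,0,0.0485,0,0,0, 0,0,0.0485,0,0,0, 0,0,0.0485,0,0,0, 0,0,0.0485,0,0,0]'; python3 - <<'E'
from h import *
im,d=bot.camera("scene");cv2.imwrite("pics/s2.png",cv2.resize(im[120:300,330:510,::-1],(540,540),interpolation=cv2.INTER_CUBIC)); print(bot.get_obs()["eef_pos"],bot.get_obs()["ft_force"])
P=cloud("scene",d);X,Y,Z=[P[...,i] for i in range(3)];im=im.astype(int)
r=(im[...,0]>120)&(im[...,1]<70)&(im[...,2]<70)&(abs(X-.6)<.04)&(abs(Y-.15)<.06)&(Z>.2);print(r.sum(),np.nanmin(P[r],0),np.nanmax(P[r],0))
E
```

```text
clock: 5.57
eef_pos: [0.6021, 0.1487, 0.3587]
tool_rot: [0.671, 0.741, -0.0, -0.0]
ft_force: [0.9, 0.7, -3.7]
grip_width: 0.0131
grasp_force: 59.3
[0.60208112 0.14866218 0.35861359] [-0.14662329  0.51564714 -4.09663872]
128 [0.59159358 0.11195192 0.2862884 ] [0.61464067 0.15975739 0.34448391]
```

View pics/s2.png

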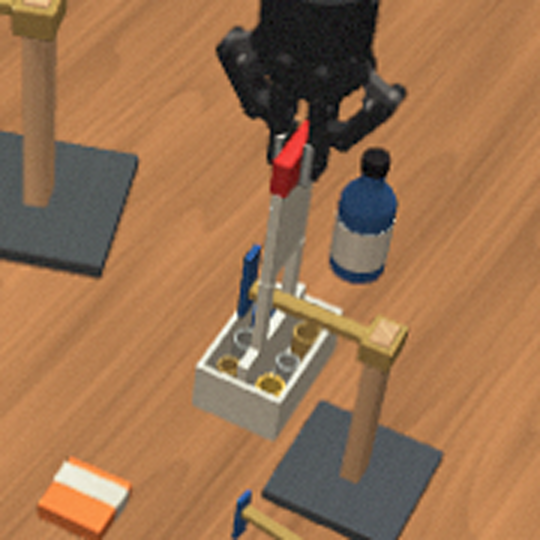

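The caddy is held and raised about 38 mm, with its tray clear of the arm. I'll pull lightly along hook -x to feel for the tongue.

```bash
python3 -m jog '[-0.004,-0.0004,0.001,0,0,0, -0.008,-0.0008,0.001,0,0,0, -0.012,-0.0012,0.001,0,0,0, -0.015,-0.0015,0.001,0,0,0, -0.015,-0.0015,0.001,0,0,0, -0.015,-0.0015,0.001,0,0,0]';  python3 -m jog '[-0.003,-0.0003,0,0,0,0, -0.006,-0.0006,0,0,0,0, -0.009,-0.0009,0,0,0,0, -0.01,-0.001,0,0,0,0, -0.01,-0.001,0,0,0,0, -0.01,-0.001,0,0,0,0]'
```

```text
clock: 6.12
eef_pos: [0.5901, 0.1475, 0.3603]
tool_rot: [0.671, 0.741, 0.0, 0.0]
ft_force: [-0.6, -0.1, -4.1]
grip_width: 0.0129
grasp_force: 59.3
clock: 6.62
eef_pos: [0.5822, 0.1467, 0.3601]
tool_rot: [0.671, 0.741, 0.0, 0.0]
ft_force: [0.6, -0.6, -4.7]
grip_width: 0.0131
grasp_force: 59.3
```

```bash
python3 -m jog '[-0.003,-0.0003,0,0,0,0, -0.006,-0.0006,0,0,0,0, -0.0075,-0.0008,0,0,0,0, -0.0075,-0.0008,0,0,0,0, -0.0075,-0.0008,0,0,0,0]';  python3 - <<'E'
from h import *
im,d=bot.camera("scene");cv2.imwrite("pics/s3.png",cv2.resize(im[120:300,330:510,::-1],(540,540),interpolation=cv2.INTER_CUBIC))
for i in range(3): bot.camera("top");print(bot.get_obs()["ft_force"],bot.get_obs()["ft_torque"])
E
```

```text
clock: 7.03
eef_pos: [0.5762, 0.1461, 0.3601]
tool_rot: [0.671, 0.741, 0.0, 0.0]
ft_force: [-0.1, 0.1, -3.8]
grip_width: 0.0133
grasp_force: 59.3
[ 0.41581465  0.46907059 -2.88035066] [ 0.02530007 -0.00343854 -0.02759555]
[ 0.59888612 -0.49092207 -4.29902532] [-0.01566038  0.04397613 -0.01375481]
[ 0.37730454  0.77703686 -3.22448453] [ 0.02349401 -0.00437076  0.01166378]
```

View pics/s3.png

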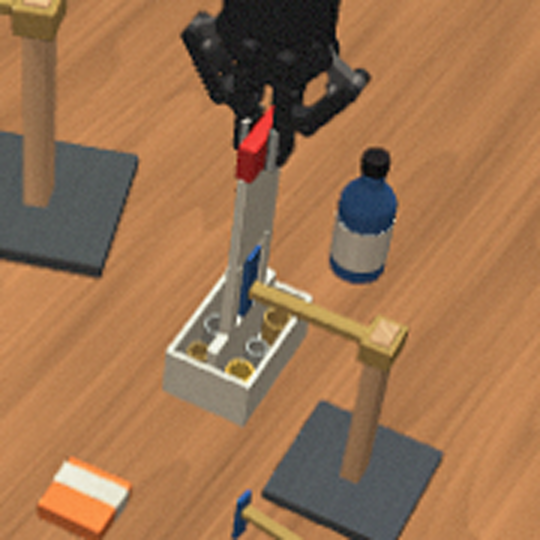

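The tongue (crop 250,280) now shows in and behind the window, and the pull force is at noise level, so I'll keep drawing the caddy off.

```bash
python3 -m jog '[-0.004,-0.0004,0,0,0,0, -0.008,-0.0008,0,0,0,0, -0.012,-0.0012,0,0,0,0, -0.016,-0.0016,0,0,0,0, -0.016,-0.0016,0,0,0,0]';  python3 -m jog '[-0.01,-0.001,0,0,0,0, -0.025,-0.0025,0,0,0,0, -0.04,-0.004,0,0,0,0, -0.06,-0.006,0,0,0,0, -0.08,-0.008,0,0,0,0, -0.09,-0.009,0,0,0,0, -0.09,-0.009,0,0,0,0, -0.09,-0.009,0,0,0,0]'
```

```text
clock: 7.65
eef_pos: [0.5627, 0.1448, 0.3603]
tool_rot: [0.671, 0.741, -0.0, -0.0]
ft_force: [0.1, 0.7, -4.4]
grip_width: 0.0131
grasp_force: 59.3
clock: 8.32
eef_pos: [0.4918, 0.1377, 0.3606]
tool_rot: [0.671, 0.741, 0.001, 0.001]
ft_force: [0.6, -0.1, -3.1]
grip_width: 0.0133
grasp_force: 59.4
```

```bash
python3 -m jog '[0,-0.015,0,0,0,0, 0,-0.04,0,0,0,0, 0,-0.07,0,0,0,0, 0,-0.1,0,0,0,0, 0,-0.13,0,0,0,0, 0,-0.16,0,0,0,0, 0,-0.19,0,0,0,0, 0,-0.22,0,0,0,0, 0,-0.245,0,0,0,0, 0,-0.255,0,0,0,0]';  python3 -m jog '[0.01,-0.02,0,0,0,0, 0.025,-0.05,0,0,0,0, 0.04,-0.08,0,0,0,0, 0.055,-0.11,0,0,0,0, 0.07,-0.14,0,0,0,0, 0.08,-0.17,0,0,0,0, 0.084,-0.185,0,0,0,0, 0.084,-0.1875,0,0,0,0, 0.084,-0.1875,0,0,0,0]'
python3 - <<'E'
from h import *
im,d=bot.camera("scene");cv2.imwrite("pics/s4.png",im[:,:,::-1]); print(bot.get_obs()["eef_pos"],bot.get_obs()["ft_force"])
im,d=bot.camera("top");print([(round(r["confidence"],2),w("top",r["at"]).round(3)) for l in ("caddy","caddy_grip") for r in bot.tip_of(l,"top")])
E
```

```text
clock: 9.15
eef_pos: [0.492, -0.0698, 0.3598]
tool_rot: [0.673, 0.74, -0.001, 0.001]
ft_force: [0.2, 1.4, -3.7]
grip_width: 0.0128
grasp_force: 59.3
clock: 9.9
eef_pos: [0.5587, -0.2169, 0.3592]
tool_rot: [0.672, 0.741, 0.0, -0.001]
ft_force: [0.2, 1.0, -3.1]
grip_width: 0.0132
grasp_force: 59.3
[ 0.55847198 -0.21597096  0.35958177] [-0.31169331 -0.54113649 -3.2462679 ]
[(0.56, array([ 0.558, -0.215,  0.083]))]
```

View pics/s4.png

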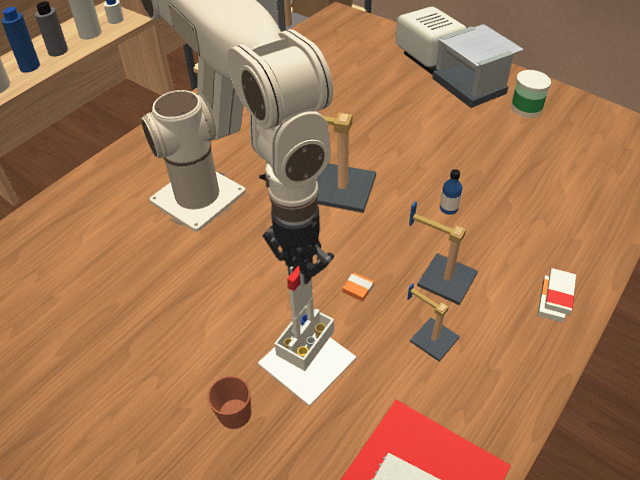

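The caddy (305,335) hangs upright above the middle of the tile, and the bystanders haven't moved. Now I'll lower it.

```bash
python3 -m jog '[0,0,-0.01,0,0,0, 0,0,-0.025,0,0,0, 0,0,-0.04,0,0,0, 0,0,-0.055,0,0,0, 0,0,-0.066,0,0,0, 0,0,-0.072,0,0,0, 0,0,-0.074,0,0,0, 0,0,-0.074,0,0,0]';  python3 -m jog '[0,0,-0.001,0,0,0, 0,0,-0.002,0,0,0, 0,0,-0.003,0,0,0, 0,0,-0.004,0,0,0, 0,0,-0.004,0,0,0]'
```

```text
clock: 10.77
eef_pos: [0.5586, -0.2161, 0.3006]
tool_rot: [0.671, 0.741, -0.0, -0.0]
ft_force: [-0.0, 0.2, -3.8]
grip_width: 0.0135
grasp_force: 59.3
clock: 11.18
eef_pos: [0.5587, -0.2164, 0.2977]
tool_rot: [0.671, 0.741, 0.0, 0.0]
ft_force: [-0.7, 0.4, -3.3]
grip_width: 0.0131
grasp_force: 59.3
```

```bash
python3 -m jog '[0,0,-0.001,0,0,0, 0,0,-0.002,0,0,0, 0,0,-0.003,0,0,0, 0,0,-0.003,0,0,0, 0,0,-0.003,0,0,0]';  python3 -m jog '[0,0,-0.001,0,0,0, 0,0,-0.001,0,0,0, 0,0,-0.001,0,0,0]'
```

```text
clock: 11.6
eef_pos: [0.5586, -0.2164, 0.2951]
tool_rot: [0.671, 0.741, -0.0, -0.0]
ft_force: [-0.1, 0.3, -3.6]
grip_width: 0.0134
grasp_force: 59.3
clock: 11.85
eef_pos: [0.5588, -0.2165, 0.2949]
tool_rot: [0.671, 0.741, 0.0, 0.0]
ft_force: [-0.1, -0.4, -1.2]
grip_width: 0.0133
grasp_force: 59.6
```

```bash
python3 -m jog '[0,0,-0.0007,0,0,0, 0,0,-0.0007,0,0,0, 0,0,-0.0007,0,0,0, 0,0,-0.0007,0,0,0]'
```

```text
clock: 12.18
eef_pos: [0.5589, -0.2166, 0.2949]
tool_rot: [0.671, 0.741, 0.0, 0.001]
ft_force: [-0.6, -0.3, 4.6]
grip_width: 0.013
grasp_force: 60.5
```

The caddy presses on the tile with about 8 N while still held. I'll release and then back up.

```bash
python3 -m jog '[0,0,0,0,0,0, 0,0,0,0,0,0, 0,0,0,0,0,0, 0,0,0,0,0,0, 0,0,0,0,0,0, 0,0,0,0,0,0, 0,0,0,0,0,0, 0,0,0,0,0,0]' 1; python3 -m jog '[0,0,0.01,0,0,0, 0,0,0.03,0,0,0, 0,0,0.06,0,0,0, 0,0,0.09,0,0,0, 0,0,0.12,0,0,0, 0,0,0.15,0,0,0, 0,0,0.15,0,0,0, 0,0,0.15,0,0,0]'
python3 - <<'E'
from h import *
im,d=bot.camera("scene");cv2.imwrite("pics/s5.png",im[:,:,::-1]); print(bot.get_obs()["eef_pos"],bot.get_obs()["ft_force"])
print([(l,round(r["confidence"],2),w("scene",r["at"]).round(3)) for l in ("caddy","caddy_grip","tile") for r in bot.tip_of(l,"scene")])
E
```

```text
clock: 12.85
eef_pos: [0.5587, -0.2164, 0.2938]
tool_rot: [0.671, 0.741, 0.0, -0.0]
ft_force: [0.1, 0.4, -0.3]
grip_width: 0.0857
grasp_force: 0.0
clock: 13.52
eef_pos: [0.5592, -0.2166, 0.4163]
tool_rot: [0.671, 0.741, 0.001, 0.002]
ft_force: [-0.4, 0.3, -0.4]
grip_width: 0.0854
grasp_force: 0.0
[ 0.55883026 -0.21646182  0.41454143] [ 0.40323196 -0.12541214 -0.32703569]
[('caddy', 0.79, array([ 0.565, -0.224,  0.005])), ('caddy_grip', 0.83, array([ 0.563, -0.215,  0.242])), ('tile', 0.77, array([ 0.563, -0.218, -0.003]))]
```

View pics/s5.png

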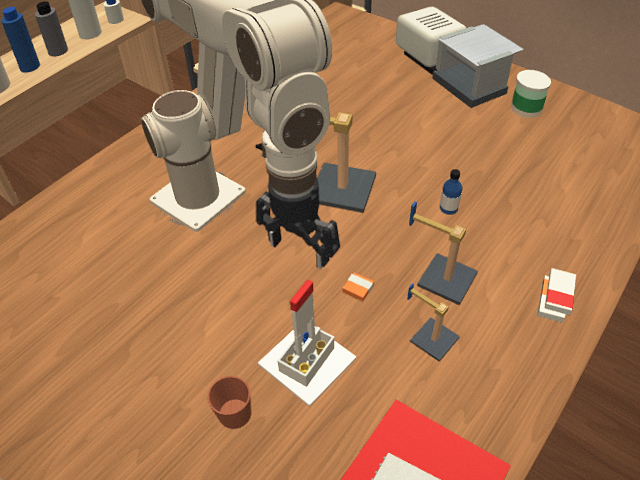

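The caddy (306,355) stands upright in the middle of the tile and the gripper is clear of it.

```bash
python3 -c "
from workcell import bot
print(bot.job_done())"
```

```text
the job is handed in; nothing more can be done
None
```

The caddy came off the hook with no noticeable pull force and now stands upright and released on the middle of the tile; the job is handed in, but no verdict came back.

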